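Check two slide magazines, lock the good one in the scanner dock

ROBOT

A 6-joint arm with a two-finger parallel gripper is mounted at the origin on the work surface. World frame = base frame: x ahead of the robot, y to its left, z up, the work surface at z = 0. Lengths are in m, angles in rad, forces in N, time in s.
With the tool pointing down it reaches from about 0.25 to 0.8 m from the base axis. Payload 3.9 kg.
Tool frame: the origin (TCP) lies on the centre line of the jaws, within the pads' length; the fingertips stand 8 mm ahead of it and the grasp point (between the pads) lies 11 mm behind it; z points along the fingers, y is the line along which they close (so a half turn about z gives the same grasp; the last joint's range is limited). The gripper opens to 85 mm and grips with 20 to 120 N. Pads are 22 mm wide; open, the fingers measure 114 mm over their backs; the gripper's body (76 mm by 85 mm) begins 54 mm behind the grasp point. The pads swing forward as they close: fully open they stand 13 mm farther back than shut.
Start: joints at [0, 0.26, -0.138, 1.173, 0, 1.571], TCP at [0.525, -0, 0.239] pointing down, gripper open.
Joint ranges: [-2.78, 2.78], [-0.83, 1.72], [-1.28, 1.37], [-1.9, 2.12], [-1.57, 1.48], [-3.14, 3.14]. Speed limits (rad/s): [2.57, 2.57, 3.14, 3.14, 3.14, 3.14].

INTERFACE

Orientations are given as a 3x3 rotation matrix whose columns are the frame's x, y, z axes.
In Python, from rig import sense, snapshot, finish_job gives the robot as it stands. The module is installed in compiled form; this text tells all that it offers.
- The arm moves only by the tool servo_tool, never from a script. Its argument "motion" is a list of rows, each a list of 3 entries, a list of its own where there are three numbers: the shift along the world's x, y, z in mm, then the turn, a rotation vector about the world's x, y, z in rad, then the closure, from -1 (fully open) to 1 (shut). In form: [[[tx, ty, tz], [ax, ay, az], claw], ...]. A call has 1 to 8 rows; each row shifts and turns the commanded pose from where the row before left it; what a row does not reach is not made up. A row lasts 1/10 s, in which the tool goes at most 50 mm and 8.59 degrees, less where a joint would pass 70% of its speed; a pose out of reach is approached as far as the arm can. A call with a gripper value outside its range is refused whole. The fingers move at their own pace and stop on an object; the grip force is fixed at half the most. Time passes only in rows, so rows that do not move let the fingers close. It gives the time, the measured TCP pose, the force, the opening and the grip force at its end, in the units of the state.
- sense(): the state, without advancing time (a new reading comes with each control period).
- snapshot(name): name is "scene" or "side" or "wrist"; returns a dict with "img" (384x512x3 uint8, red, green, blue), "range_z" (384x512 float32, m along the optical axis (not along the pixel's ray), 0 where there is no reading), "fov_y" (degrees; the focal length in pixels is half the picture's height over the tangent of half this angle, whatever the lens; pixels are square), "cx", "cy" (the principal point, pixels), "xyz" and "rotation" of the camera in the world; the wrist camera has in their place "mount" (4x4, takes a point from camera to tool coordinates, whose origin is the TCP and whose axes are the flange's). Camera axes: x right, y down, z forward; pixel columns grow to the right and rows downward; lengths in m; the calibration is good to about 2 mm. A picture is of the moment at which its call begins: read the wrist's pose just before it.
- finish_job(): hands the job in; it is judged then, once.
The state is a dict: "time_s": time; "qpos": joint angles; "qvel": joint speeds; "effort": joint torques, N m; "tcp_pos": TCP position; "eef_rot": TCP orientation; "wrist_force": force on the tool from outside, world axes, zero at the start; "ft_torque": the same for the moment, N m; "gripper_width": finger opening in m; "gripper_force": force on a finger pad.
Only numpy, scipy, OpenCV 4.12 (cv2) and the standard library are available. Lean on these libraries where they do the work, as an engineer would, in place of code of your own. Each camera call takes 0.05 s, during which the arm holds its last target. There are 200 camera calls.

TASK

One of the two slide magazines is jammed: press their plungers, gently and without forcing one that resists, to find the magazine whose plunger goes fully home, and leave that plunger home. Then lower the good magazine into the pocket of the loading dock until it is fully seated and swing the dock's locking lever shut over it; stand the jammed magazine upright inside the empty shallow steel tray. Leave the other things on the bench alone.

Things in the scene. Friction and masses are not known exactly. Their poses are not given: they have to be found in the camera images.
- magazine_a: grey plastic slide magazine: upright block 110 mm long (its x), 40 mm wide (its y), 70 mm high, 0.3 kg, symmetrical, dark ribs on its long sides, a plunger in the middle of its flat top. Origin: centre of its underside, z up. Starts standing on the bench. Grip it across the 40 mm width near its top. The two look alike; either may be the jammed one.
- magazine_b: grey plastic slide magazine: upright block 110 mm long (its x), 40 mm wide (its y), 70 mm high, 0.3 kg, symmetrical, dark ribs on its long sides, a plunger in the middle of its flat top. Origin: centre of its underside, z up. Starts standing on the bench. Grip it across the 40 mm width near its top. The two look alike; either may be the jammed one.
- plunger_a (a joint): travel of the plunger of magazine_a, m: 0 = fully out, 0.022 = fully home, straight down; needs about 2 N and stays where it is left. In the jammed magazine the resistance rises (1.2 N per mm) after some 7 mm, is solid at 16 mm, and the plunger springs back a few mm when let go.
- plunger_b (a joint): travel of the plunger of magazine_b, m: 0 = fully out, 0.022 = fully home, straight down; needs about 2 N and stays where it is left. In the jammed magazine the resistance rises (1.2 N per mm) after some 7 mm, is solid at 16 mm, and the plunger springs back a few mm when let go.
- plunger_a_top (a point): centre of the flat top of the round plunger knob (28 mm diameter, 8 mm thick, black) of magazine_a; 30 mm above the magazine's top face when the plunger is out, 8 mm above it when home. Its stem is 12 mm thick. Moves with the plunger.
- plunger_b_top (a point): centre of the flat top of the round plunger knob (28 mm diameter, 8 mm thick, black) of magazine_b; 30 mm above the magazine's top face when the plunger is out, 8 mm above it when home. Its stem is 12 mm thick. Moves with the plunger.
- dock: white loading dock fixed to the bench: block 160 (x) by 86 (y) by 33 mm high, with a pocket in its top, 116 (x) by 46 mm (y), 3 mm bevelled mouth, 25 mm deep; a seated magazine's top is 78 mm above the bench. A lever pivots on a 20 mm steel post (vertical axis at x = +40, y = +59 mm). Black strip 18 mm wide, 24 mm high, along the -x end. Origin: centre of its underside; z up.
- pocket_floor (a point): centre of the pocket's floor, 8 mm above the bench; axes as the dock's. A seated magazine's origin lies here, its x along the dock's x (either way round).
- lever (a joint): angle of the locking lever, rad: 0 = shut, at its stop, arm along the dock's -y across the magazine's top near its +x end; 1.57 = open, arm along the dock's +x; at most 2.0. Level swing about the vertical pivot; shuts clockwise seen from above. Stays where left; 1.2 N at the handle moves it. Arm 14 mm wide, 110 mm long, from 83 to 91 mm above the bench.
- lever_handle (a point): the lever's upright round black handle peg, 16 mm diameter, 105 mm from the pivot axis: this point is on the peg's axis 115 mm above the bench; the peg stands free from 91 to 136 mm. Moves with the lever.
- reject_tray: empty shallow open steel tray fixed to the bench, 170 mm (its x) by 104 mm (its y), walls 4 mm thick and 28 mm high, floor about 4 mm thick. Origin: centre of its underside, z up.
- slide_box: bystander: flat black box with white lid, 102 x 87 x 32 mm
- objective: bystander: steel microscope objective standing upright, 38 mm diameter, 62 mm high
- petri_dish: bystander: round closed glass dish, 90 mm diameter, 16 mm high
- oil_bottle: bystander: amber bottle, 40 mm diameter, 85 mm high
- notebook: bystander: green notebook, 150 x 210 x 16 mm
- marker: bystander: grey marker pen lying flat, about 140 mm long, 12 mm thick
- stain_jar: bystander: glass jar with white lid, 64 mm diameter, 75 mm high
There are look-alikes about, which are no part of the job. Leave any orange or pink look-alike of the magazine_a alone. Leave any blue or pink look-alike of the magazine_b alone.

How it is judged:
On the way, in this order (a step that is already met when the one before it is completed fails the run):
1. the plunger of the good magazine is pushed fully home, before that magazine goes to the dock (((value of joint plunger_a above 0.0195 m and horizontal distance between magazine_a and pocket_floor above 0.06 m) or (value of joint plunger_b above 0.0195 m and horizontal distance between magazine_b and pocket_floor above 0.06 m))), for 0.1 s.
2. the good magazine, its plunger home, is fully seated in the dock's pocket while the lever is open (((value of joint plunger_a above 0.0195 m and value of joint lever above 0.6 rad and horizontal distance between magazine_a and pocket_floor below 0.006 m and z of magazine_a in the frame of pocket_floor below 0.004 m and angle between the x axis of magazine_a and the x axis of dock, either way round below 0.08 rad and angle between magazine_a's own z axis and vertical below 0.06 rad) or (value of joint plunger_b above 0.0195 m and value of joint lever above 0.6 rad and horizontal distance between magazine_b and pocket_floor below 0.006 m and z of magazine_b in the frame of pocket_floor below 0.004 m and angle between the x axis of magazine_b and the x axis of dock, either way round below 0.08 rad and angle between magazine_b's own z axis and vertical below 0.06 rad))), for 0.2 s.
3. the lever is swung shut over the seated magazine (((value of joint plunger_a above 0.0195 m and value of joint lever below 0.09 rad and horizontal distance between magazine_a and pocket_floor below 0.006 m and z of magazine_a in the frame of pocket_floor below 0.004 m and angle between the x axis of magazine_a and the x axis of dock, either way round below 0.08 rad and angle between magazine_a's own z axis and vertical below 0.06 rad) or (value of joint plunger_b above 0.0195 m and value of joint lever below 0.09 rad and horizontal distance between magazine_b and pocket_floor below 0.006 m and z of magazine_b in the frame of pocket_floor below 0.004 m and angle between the x axis of magazine_b and the x axis of dock, either way round below 0.08 rad and angle between magazine_b's own z axis and vertical below 0.06 rad))), for 0.2 s.
At the end, for the whole second after the job is handed in: Good magazine: plunger home (19.5 of 22 mm), seated in the pocket (6 mm across, 4 mm in height, 0.08 rad in yaw, 0.06 rad upright); lever within 0.09 rad of shut; jammed magazine upright (0.1 rad) and still on the steel tray's floor, inside its walls (((value of joint plunger_a above 0.0195 m and value of joint lever below 0.09 rad and horizontal distance between magazine_a and pocket_floor below 0.006 m and z of magazine_a in the frame of pocket_floor below 0.004 m and angle between the x axis of magazine_a and the x axis of dock, either way round below 0.08 rad and angle between magazine_a's own z axis and vertical below 0.06 rad and x of magazine_b in the frame of reject_tray between -0.06 and 0.06 m and y of magazine_b in the frame of reject_tray between -0.045 and 0.045 m and z of magazine_b in the frame of reject_tray below 0.01 m and angle between magazine_b's own z axis and vertical below 0.1 rad and linear speed of magazine_b below 0.02 m/s) or (value of joint plunger_b above 0.0195 m and value of joint lever below 0.09 rad and horizontal distance between magazine_b and pocket_floor below 0.006 m and z of magazine_b in the frame of pocket_floor below 0.004 m and angle between the x axis of magazine_b and the x axis of dock, either way round below 0.08 rad and angle between magazine_b's own z axis and vertical below 0.06 rad and x of magazine_a in the frame of reject_tray between -0.06 and 0.06 m and y of magazine_a in the frame of reject_tray between -0.045 and 0.045 m and z of magazine_a in the frame of reject_tray below 0.01 m and angle between magazine_a's own z axis and vertical below 0.1 rad and linear speed of magazine_a below 0.02 m/s))); the robot touches nothing.
It fails at once if a plunger is forced: more than 60 N between the gripper and a plunger (contact force between any of plunger_a, plunger_b and the fingers above 60 N).
It fails at once if a bystander is moved by more than 30 mm (distance of any of slide_box, objective, petri_dish, oil_bottle, notebook, marker, stain_jar from where it was at the start of the episode above 0.03 m).
It also fails if it takes over 72 s, if anything falls off the work surface, if the arm or the gripper's body presses on something with over 40 N, if the wrist force passes 120 N, or if a joint passes its speed limit or range.

## Working session

There is one attempt and no reset: what is moved stays moved. The work goes in short steps, Python scripts to look and compute and a tool call to move; the robot and the scene stay as the last step left them, time stands still between calls to the robot, and variables do not carry over. Pictures are saved under pics/ and viewed, at most 10 in all, crops included, and the job is handed in when it is done.

Besides the shell and the picture viewer there is one more tool, called in YAML: its name, and indented under it one key for each argument. servo_tool: Moves the arm, as the interface text tells. Its arguments: {"type":"object","properties":{"motion":{"type":"array","items":{"type":"array"}}},"required":["motion"]}

```bash
mkdir -p pics; cat > h.py <<'E'
import numpy as np, cv2, pickle
from rig import sense, snapshot
def snap(n):
    s=sense(); d=snapshot(n)
    h=d["img"].shape[0]; f=h/2/np.tan(np.radians(d["fov_y"])/2)
    if n=="wrist":
        M=np.array(d["mount"]); R=np.array(s["eef_rot"]); Rw=R@M[:3,:3]; t=R@M[:3,3]+np.array(s["tcp_pos"])
    else: Rw=np.array(d["rotation"]); t=np.array(d["xyz"])
    z=d["range_z"]; v,u=np.mgrid[:z.shape[0],:z.shape[1]]
    P=np.stack([(u-d["cx"])/f*z,(v-d["cy"])/f*z,z],-1)@Rw.T+t
    P[z<=0]=np.nan
    return d["img"],P
def save(n,img): cv2.imwrite("pics/"+n,img[...,::-1])
E
python3 - <<'E'
from h import *
for n in("scene","side"):
    i,P=snap(n); save(n+"0.png",i); pickle.dump((i,P),open(n+".pkl","wb"))
s=sense();print(s["time_s"],s["tcp_pos"],np.round(s["eef_rot"],2),s["gripper_width"])
E
```

```text
0.1 [ 5.24378652e-01 -1.34475539e-05  2.38544783e-01] [[ 0.  1. -0.]
 [ 1. -0.  0.]
 [ 0. -0. -1.]] 0.08538601141766283
```

View pics/scene0.png

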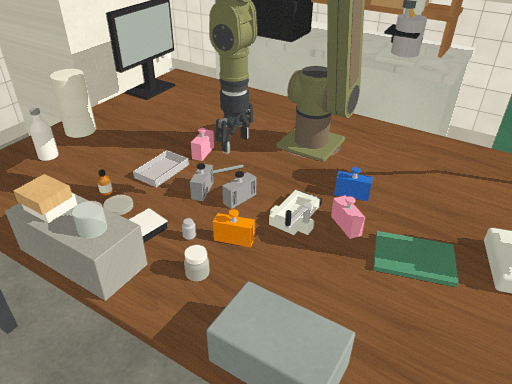

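View pics/side0.png

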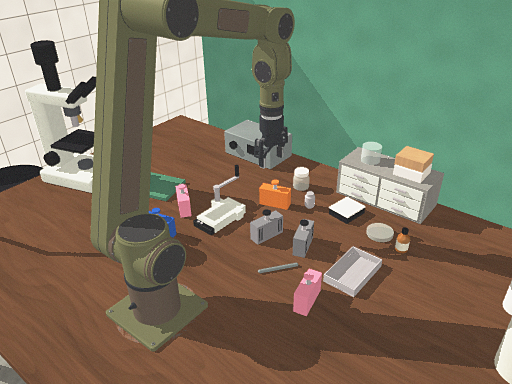

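The two pictures show the two grey magazines at scene (202,182) and (240,190), the dock at (295,212) and the steel tray at (162,168). Next I build a top-down map from both clouds.

```bash
python3 - <<'E'
from h import *
W=np.zeros((600,800,3),np.uint8); H=np.full((600,800),-1.)
# px: col=(0.45-y)*1000 -> y from .45 to -.35 ; row=(0.85-x)*1000
for n in("scene","side"):
    i,P=pickle.load(open(n+".pkl","rb"))
    i=cv2.resize(i,None,fx=3,fy=3,interpolation=0); p=cv2.resize(P,None,fx=3,fy=3,interpolation=1)
    p=p.reshape(-1,3); c=i.reshape(-1,3)
    ok=np.isfinite(p).all(1)&(p[:,2]<.16)&(p[:,2]>-.01); p=p[ok];c=c[ok]
    o=np.argsort(p[:,2]); p=p[o];c=c[o]
    r=np.round((.85-p[:,0])*1000).astype(int); q=np.round((.45-p[:,1])*1000).astype(int)
    m=(r>=0)&(r<600)&(q>=0)&(q<800); r,q,p,c=r[m],q[m],p[m],c[m]
    k=p[:,2]>H[r,q]; W[r[k],q[k]]=c[k]; H[r[k],q[k]]=p[k,2]
for k in range(0,800,100):
    cv2.putText(W,"%.2f"%(.45-k/1000),(k,10),0,.35,(255,255,0)); W[:,k]=W[:,k]//2
    if k<600: cv2.putText(W,"%.2f"%(.85-k/1000),(0,k+10),0,.35,(0,255,255)); W[k]=W[k]//2
save("top.png",W)
for n in("scene","side"):
    i,P=pickle.load(open(n+".pkl","rb")); print(n)
    ii=i.astype(int); grey=(ii.max(-1)-ii.min(-1)<25)
    m=(np.abs(P[...,2]-.07)<.006)&grey&(P[...,0]>.25)&(P[...,0]<.8)&(abs(P[...,1])<.35)
    N,L,S,C=cv2.connectedComponentsWithStats(m.astype(np.uint8))
    for k in range(1,N):
        if S[k,4]>15:
            q=P[L==k].astype(np.float32); print(C[k],S[k,4],cv2.minAreaRect(q[:,:2]),q[:,2].mean())
E
```

```text
sceneTraceback (most recent call last):
  File "<stdin>", line 24, in <module>
cv2.error: OpenCV(4.12.0) /io/opencv/modules/imgproc/src/convhull.cpp:143: error: (-215:Assertion failed) total >= 0 && (depth == CV_32F || depth == CV_32S) in function 'convexHull'
```

View pics/top.png

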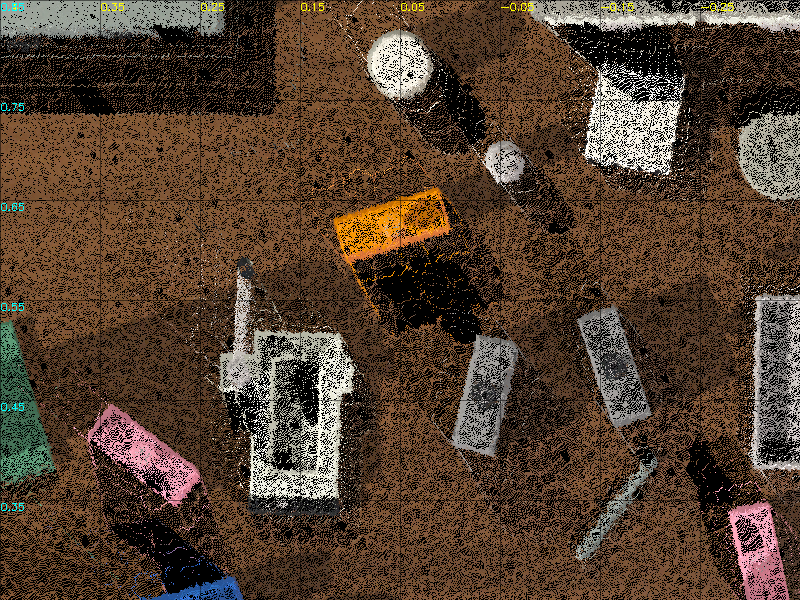

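The top map shows: magazine 1 at about (0.46,-0.04), magazine 2 at (0.485,-0.163), the dock near (0.435,0.155) with its strip toward the robot, the lever open along +x with its handle near (0.59,0.205), and the tray near (0.465,-0.35). Now precise fits.

```bash
cat > fit.py <<'E'
from h import *
def rect(P,z0,z1,box,gap=None):
    m=(P[...,2]>z0)&(P[...,2]<z1)&(P[...,0]>box[0])&(P[...,0]<box[1])&(P[...,1]>box[2])&(P[...,1]<box[3])
    N,L,S,C=cv2.connectedComponentsWithStats(m.astype(np.uint8))
    if N<2: return None
    k=1+np.argmax(S[1:,4]); q=P[L==k].astype(np.float32)
    (c,s,a)=cv2.minAreaRect(q[:,:2].copy())
    if s[0]<s[1]: a-=90; s=s[::-1]
    a=(a+90)%180-90
    return np.round(c,4),np.round(s,4),round(a,1),round(float(np.median(q[:,2])),4),len(q)
E
python3 - <<'E'
from fit import *
for n in("scene","side"):
    i,P=pickle.load(open(n+".pkl","rb")); print(n)
    print("M1",rect(P,.066,.074,(.38,.54,-.1,.02)),rect(P,.09,.11,(.38,.54,-.1,.02)))
    print("M2",rect(P,.066,.074,(.41,.56,-.24,-.1)),rect(P,.09,.11,(.41,.56,-.24,-.1)))
    print("dock",rect(P,.029,.037,(.33,.56,.08,.23)))
    print("arm",rect(P,.083,.096,(.4,.65,.12,.3)))
    print("peg",rect(P,.12,.142,(.4,.65,.12,.3)))
    print("tray",rect(P,.024,.032,(.35,.6,-.45,-.27)))
i,P=snap("wrist"); save("w0.png",i)
E
```

```text
scene
M1 (array([ 0.4563, -0.0343]), array([0.1146, 0.0443]), -13.7, 0.0708, 265) (array([ 0.4567, -0.034 ]), array([0.0281, 0.026 ]), 25.6, 0.1001, 51)
M2 (array([ 0.4837, -0.1643]), array([0.1168, 0.0419]), 19.6, 0.071, 206) (array([ 0.4843, -0.1639]), array([0.031 , 0.0224]), 36.8, 0.1006, 46)
dock (array([0.432 , 0.1495]), array([0.1776, 0.0914]), -8.2, 0.0335, 439)
arm (array([0.5295, 0.2119]), array([0.1229, 0.0238]), -0.5, 0.0917, 174)
peg (array([0.5843, 0.2067]), array([0.0168, 0.0157]), -42.0, 0.1329, 43)
tray (array([ 0.4706, -0.357 ]), array([0.1747, 0.112 ]), -1.3, 0.0279, 204)
side
M1 (array([ 0.4543, -0.0357]), array([0.1114, 0.0479]), -13.8, 0.0691, 224) (array([ 0.4559, -0.0342]), array([0.0326, 0.0231]), 38.2, 0.0985, 42)
M2 (array([ 0.4837, -0.1633]), array([0.1184, 0.0412]), 18.7, 0.0691, 199) (array([ 0.4819, -0.1648]), array([0.025 , 0.0226]), -67.4, 0.0993, 48)
dock (array([0.4344, 0.163 ]), array([0.1614, 0.1276]), -3.9, 0.0322, 422)
arm (array([0.5223, 0.2107]), array([0.1211, 0.0277]), -3.3, 0.09, 108)
peg (array([0.5787, 0.2029]), array([0.0142, 0.0108]), -5.1, 0.1302, 19)
tray (array([ 0.4671, -0.3573]), array([0.1732, 0.1061]), -1.6, 0.0265, 204)
```

```bash
python3 - <<'E'
from fit import *
i,P=snap("wrist"); 
for r,c in((10,10),(10,256),(10,500),(192,256),(370,10),(370,256),(370,500)): print(r,c,np.round(P[r,c],3))
print("M1",rect(P,.066,.074,(.38,.54,-.1,.02)),rect(P,.09,.11,(.38,.54,-.1,.02)))
print("M2",rect(P,.066,.074,(.41,.56,-.24,-.1)),rect(P,.09,.11,(.41,.56,-.24,-.1)))
print("dock",rect(P,.029,.037,(.33,.56,.08,.23)))
print(sense()["qpos"])
E
```

```text
10 10 [ 0.234  0.183 -0.002]
10 256 [ 0.522  0.182 -0.001]
10 500 [ 0.806  0.182 -0.001]
192 256 [ 0.522 -0.04   0.001]
370 10 [0.461 0.012 0.318]
370 256 [0.524 0.012 0.317]
370 500 [0.587 0.013 0.318]
M1 (array([ 0.457 , -0.0333]), array([0.11  , 0.0408]), -13.1, 0.069, 2708) (array([ 0.4571, -0.0327]), array([0.0273, 0.0264]), -3.5, 0.0989, 531)
M2 (array([ 0.485 , -0.1624]), array([0.1104, 0.0415]), 18.9, 0.0691, 2046) (array([ 0.485 , -0.1621]), array([0.0273, 0.0271]), 11.7, 0.0989, 411)
dock (array([0.4362, 0.1419]), array([0.161 , 0.0833]), -0.8, 0.0318, 5716)
[-1.82801775e-05  2.60445709e-01 -1.38896404e-01  1.17268842e+00
  2.64084997e-05  1.57077759e+00]
```

servo_tool:
  motion:
    - [[-10,-5,-10],[0,0,0.15],1]
    - [[-10,-5,-10],[0,0,0.15],1]
    - [[-10,-5,-10],[0,0,0.15],1]
    - [[-10,-5,-10],[0,0,0.15],1]
    - [[-10,-5,-10],[0,0,0.15],1]
    - [[-10,-5,-10],[0,0,0.15],1]
    - [[-9,-4,-10],[0,0,0.15],1]
    - [[0,0,-10],[0,0,0.15],1]

```text
time_s: 1.0
tcp_pos: [0.4543, -0.0343, 0.1587]
eef_rot: [[-0.934, 0.357, -0.002], [0.357, 0.934, -0.0], [0.002, -0.001, -1.0]]
wrist_force: [-0.5, -0.8, 0.4]
gripper_width: -0.0003
gripper_force: 0.0
```

servo_tool:
  motion:
    - [[3,1,-20],[0,0,0.135],1]
    - [[0,0,-20],[0,0,0],1]
    - [[0,0,-6],[0,0,0],1]
    - [[0,0,-4],[0,0,0],1]
    - [[0,0,-3],[0,0,0],1]
    - [[0,0,-2],[0,0,0],1]
    - [[0,0,-2],[0,0,0],1]

```text
time_s: 1.7
tcp_pos: [0.4592, -0.033, 0.1028]
eef_rot: [[-0.972, 0.234, 0.001], [0.234, 0.972, -0.0], [-0.001, 0.0, -1.0]]
wrist_force: [-1.3, -0.5, 1.7]
gripper_width: -0.0001
gripper_force: 0.9
```

servo_tool:
  motion:
    - [[0,0,-2],[0,0,0],1]
    - [[0,0,-2],[0,0,0],1]
    - [[0,0,0],[0,0,0],1]

```text
time_s: 2.0
tcp_pos: [0.4592, -0.033, 0.0984]
eef_rot: [[-0.972, 0.234, 0.001], [0.234, 0.972, -0.0], [-0.001, 0.0, -1.0]]
wrist_force: [-0.2, 0.7, 1.3]
gripper_width: -0.0001
gripper_force: 0.7
```

servo_tool:
  motion:
    - [[0,0,-2],[0,0,0],1]
    - [[0,0,-1],[0,0,0],1]
    - [[0,0,0],[0,0,0],1]

```text
time_s: 2.3
tcp_pos: [0.4593, -0.033, 0.0957]
eef_rot: [[-0.972, 0.234, 0.001], [0.234, 0.972, -0.0], [-0.001, 0.0, -1.0]]
wrist_force: [-1.7, -0.2, 5.4]
gripper_width: 0.0
gripper_force: 2.6
```

servo_tool:
  motion:
    - [[0,0,-1],[0,0,0],1]
    - [[0,0,0],[0,0,0],1]
    - [[0,0,0],[0,0,0],1]

```text
time_s: 2.6
tcp_pos: [0.4593, -0.033, 0.0949]
eef_rot: [[-0.972, 0.234, 0.001], [0.234, 0.972, -0.0], [-0.001, 0.0, -1.0]]
wrist_force: [-2.7, 0.4, 6.1]
gripper_width: -0.0001
gripper_force: 3.4
```

servo_tool:
  motion:
    - [[0,0,-1],[0,0,0],1]
    - [[0,0,0],[0,0,0],1]
    - [[0,0,0],[0,0,0],1]

```text
time_s: 2.9
tcp_pos: [0.4593, -0.033, 0.094]
eef_rot: [[-0.972, 0.234, 0.001], [0.234, 0.972, -0.0], [-0.001, 0.0, -1.0]]
wrist_force: [-2.3, 0.9, 8.0]
gripper_width: 0.0001
gripper_force: 3.9
```

servo_tool:
  motion:
    - [[0,0,20],[0,0,0],1]
    - [[0,0,15],[0,0,0],1]
    - [[0,0,0],[0,0,0],1]

```text
time_s: 3.2
tcp_pos: [0.4611, -0.0331, 0.1299]
eef_rot: [[-0.972, 0.234, 0.005], [0.234, 0.972, -0.0], [-0.005, 0.001, -1.0]]
wrist_force: [0.6, -1.1, -1.1]
gripper_width: 0.0002
gripper_force: 0.0
```

```bash
python3 - <<'E'
from fit import *
s=sense();print(s["qpos"],s["tcp_pos"],s["wrist_force"])
i,P=snap("wrist")
print("M2",rect(P,.066,.074,(.41,.56,-.24,-.1)),rect(P,.09,.11,(.41,.56,-.24,-.1)))
i,P=snap("side")
for b in ((.38,.54,-.1,.02),(.41,.56,-.24,-.1)): print(rect(P,.076,.115,b),rect(P,.066,.074,b))
E
```

```text
[-7.17740727e-02  2.29882877e-01 -4.85323893e-01  8.50921192e-01
  2.94649226e-05  1.64021589e-01] [ 0.46108987 -0.03314202  0.12989537] [ 0.55724488 -1.05533527 -1.09459477]
M2 (array([ 0.475 , -0.1658]), array([0.0891, 0.0426]), 18.3, 0.069, 4624) (array([ 0.4843, -0.1616]), array([0.0278, 0.0272]), -57.3, 0.0987, 1248)
(array([ 0.4535, -0.0355]), array([0.0252, 0.0249]), 51.1, 0.0898, 44) (array([ 0.4547, -0.0356]), array([0.1116, 0.0454]), -14.4, 0.0691, 219)
(array([ 0.4819, -0.1651]), array([0.0262, 0.0252]), 18.7, 0.0977, 60) (array([ 0.4834, -0.1636]), array([0.1141, 0.0416]), 18.1, 0.0692, 206)
```

servo_tool:
  motion:
    - [[6,-32,0],[0,0,0.14],1]
    - [[6,-32,0],[0,0,0.14],1]
    - [[6,-32,0],[0,0,0.14],1]
    - [[5,-33,0],[0,0,0.14],1]
    - [[0,0,-15],[0,0,0],1]
    - [[0,0,-7],[0,0,0],1]
    - [[0,0,-4],[0,0,0],1]
    - [[0,0,-4],[0,0,0],1]

```text
time_s: 4.1
tcp_pos: [0.4815, -0.1617, 0.0978]
eef_rot: [[-0.948, -0.319, -0.001], [-0.319, 0.948, -0.0], [0.001, 0.0, -1.0]]
wrist_force: [-0.7, -0.3, 1.5]
gripper_width: 0.0004
gripper_force: 0.9
```

servo_tool:
  motion:
    - [[0,0,-2],[0,0,0],1]
    - [[0,0,-2],[0,0,0],1]
    - [[0,0,-1],[0,0,0],1]
    - [[0,0,0],[0,0,0],1]
    - [[0,0,0],[0,0,0],1]

```text
time_s: 4.6
tcp_pos: [0.482, -0.1616, 0.0933]
eef_rot: [[-0.948, -0.319, 0.0], [-0.319, 0.948, 0.001], [-0.0, 0.001, -1.0]]
wrist_force: [-0.2, 1.4, 0.3]
gripper_width: -0.0001
gripper_force: 0.2
```

Magazine 2 shows no resistance at the depth where magazine 1 read 8 N, so I keep pressing it home.

servo_tool:
  motion:
    - [[0,0,-2],[0,0,0],1]
    - [[0,0,-2],[0,0,0],1]
    - [[0,0,-2],[0,0,0],1]
    - [[0,0,-1],[0,0,0],1]
    - [[0,0,0],[0,0,0],1]

```text
time_s: 5.1
tcp_pos: [0.4819, -0.1621, 0.0861]
eef_rot: [[-0.948, -0.319, -0.0], [-0.319, 0.948, -0.0], [0.0, -0.0, -1.0]]
wrist_force: [-0.1, -0.2, -0.5]
gripper_width: 0.0002
gripper_force: 0.0
```

servo_tool:
  motion:
    - [[0,0,-1],[0,0,0],1]
    - [[0,0,0],[0,0,0],1]

```text
time_s: 5.3
tcp_pos: [0.4819, -0.1622, 0.086]
eef_rot: [[-0.948, -0.318, 0.0], [-0.318, 0.948, -0.0], [0.0, -0.0, -1.0]]
wrist_force: [-1.1, 0.3, 6.9]
gripper_width: 0.0001
gripper_force: 3.6
```

servo_tool:
  motion:
    - [[0,0,30],[0,0,0],1]
    - [[0,10,40],[0,0,0],1]
    - [[2,45,32],[0,0,0],-1]
    - [[3,45,32],[0,0,0],-1]
    - [[3,45,32],[0,0,0],-1]
    - [[3,45,0],[0,0,0],-1]
    - [[3,45,0],[0,0,0],-1]
    - [[3,45,0],[0,0,0],-1]

```text
time_s: 6.1
tcp_pos: [0.4983, 0.1065, 0.2424]
eef_rot: [[-0.948, -0.318, 0.001], [-0.318, 0.948, -0.001], [-0.001, -0.001, -1.0]]
wrist_force: [1.7, 1.0, 0.8]
gripper_width: 0.0848
gripper_force: 0.0
```

servo_tool:
  motion:
    - [[0,0,0],[0,0,0],-1]
    - [[0,0,0],[0,0,0],-1]

```text
time_s: 6.3
tcp_pos: [0.498, 0.1057, 0.2417]
eef_rot: [[-0.947, -0.321, -0.001], [-0.321, 0.947, -0.001], [0.001, -0.001, -1.0]]
wrist_force: [-0.3, -0.3, 0.7]
gripper_width: 0.0855
gripper_force: 0.0
```

```bash
python3 - <<'E'
from fit import *
s=sense();print(s["qpos"],s["tcp_pos"])
i,P=snap("wrist"); save("w1.png",i); pickle.dump((i,P),open("w1.pkl","wb"))
print("dock",rect(P,.029,.037,(.33,.56,.08,.23)))
print("arm",rect(P,.083,.096,(.4,.65,.12,.3)))
print("peg",rect(P,.12,.142,(.4,.65,.12,.3)))
print("pocket",rect(P,.003,.013,(.36,.5,.11,.17)))
print("M2",rect(P,.066,.074,(.41,.56,-.24,-.1)),rect(P,.075,.11,(.41,.56,-.24,-.1)))
E
```

```text
[ 2.09757050e-01  2.32401461e-01 -1.69410062e-01  1.16988315e+00
 -9.85576823e-04 -1.16903435e-01] [0.49797686 0.10569874 0.24171303]
dock (array([0.4367, 0.1663]), array([0.1604, 0.1293]), -1.7, 0.0317, 6426)
arm (array([0.5264, 0.2127]), array([0.1205, 0.0241]), -1.5, 0.0899, 1454)
peg (array([0.582 , 0.2063]), array([0.0156, 0.0155]), 87.0, 0.1336, 275)
pocket (array([0.4363, 0.1542]), array([0.1164, 0.0346]), -1.6, 0.0069, 2335)
M2 (array([ 0.4843, -0.1621]), array([0.1096, 0.0432]), 18.2, 0.069, 3378) (array([ 0.4845, -0.1599]), array([0.027 , 0.0242]), -0.2, 0.077, 590)
```

View pics/w1.png

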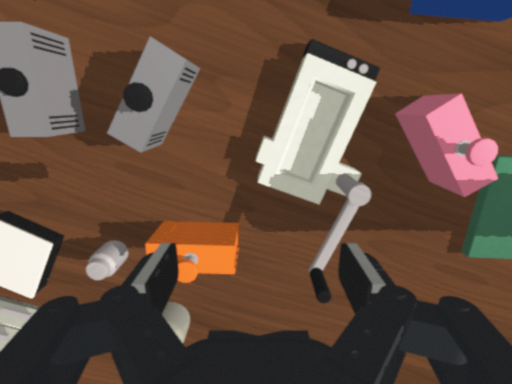

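The wrist picture shows the dock at (320,120) with a clear pocket, the lever open with its peg at (318,285), and magazine 2's knob down. Now the pocket's cross profile.

```bash
python3 - <<'E'
from fit import *
i,P=pickle.load(open("w1.pkl","rb"))
a=np.radians(-1.6); R=np.array([[np.cos(a),-np.sin(a)],[np.sin(a),np.cos(a)]])
ok=np.isfinite(P[...,2]); q=P[ok]; d=(q[:,:2]-[.4363,.1542])@R
for x0 in(-.05,-.035,-.02,0,.02,.035,.05):
    m=(abs(d[:,0]-x0)<.004)&(abs(d[:,1])<.09); y=d[m,1]; z=q[m,2]
    t=(z>.030)&(z<.036); f=(z<.011)
    yt=np.sort(y[t]); lo=yt[yt<-.005]; hi=yt[yt>-.005]; ff=y[f&(abs(y)<.03)]
    print(x0,"rim-",lo.min().round(4),lo.max().round(4),"rim+",hi.min().round(4) if len(hi) else None,hi.max().round(4) if len(hi) else None,"floor",ff.min().round(4),ff.max().round(4))
for y0 in(-.015,-.005,.005):
    m=(abs(d[:,1]-y0)<.004)&(abs(d[:,0])<.1); x=d[m,0]; z=q[m,2]; t=(z>.030)&(z<.036); f=(z<.011)&(abs(x)<.065)
    xt=x[t]; print("x rims",xt[xt<0].max() if (xt<0).any() else 0,xt[xt>0].min() if (xt>0).any() else 0,xt.max(),"floor",x[f].min(),x[f].max())
# slope of edges
for lab,(s0,s1) in {"rim- outer":(-.08,-.0)}.items():
    pts=[]
    for x0 in np.arange(-.05,.051,.005):
        m=(abs(d[:,0]-x0)<.003)&(abs(d[:,1])<.09)&(q[:,2]>.03)&(q[:,2]<.036)&(d[:,1]<-.005); pts.append((x0,d[m,1].max()))
    print(np.polyfit(*np.array(pts).T,1))
E
```

```text
-0.05 rim- -0.0407 -0.0216 rim+ 0.025 0.0455 floor -0.0173 0.026
-0.035 rim- -0.0406 -0.021 rim+ 0.0257 0.0457 floor -0.0173 0.0257
-0.02 rim- -0.0406 -0.0214 rim+ 0.0252 0.0448 floor -0.0172 0.0257
0 rim- -0.0406 -0.0213 rim+ 0.0253 0.0453 floor -0.0171 0.0257
0.02 rim- -0.0407 -0.0211 rim+ 0.0261 0.0778 floor -0.017 0.0257
0.035 rim- -0.0524 -0.0215 rim+ 0.0251 0.0781 floor -0.017 0.0257
0.05 rim- -0.0524 -0.0211 rim+ 0.0263 0.0659 floor -0.0168 0.0255
x rims -0.058452688390577684 0.05816280506633163 0.08008270562447792 floor -0.058125718343414276 0.05795560745161892
x rims -0.05852772532114011 0.058560748607677085 0.07980801852114142 floor -0.05821598465781393 0.058068527071511354
x rims -0.05857948209677977 0.058552941733759516 0.07981612382560194 floor -0.05809303120446236 0.05822199817054707
[ 0.00180491 -0.02155461]
```

servo_tool:
  motion:
    - [[-2,-40,0],[0,0,0],-1]
    - [[-2,-40,0],[0,0,0],-1]
    - [[-2,-40,-10],[0,0,0],-1]
    - [[-2,-40,-20],[0,0,0],-1]
    - [[-2,-40,-30],[0,0,0],-1]
    - [[-2,-40,-30],[0,0,0],-1]
    - [[-1,-28,-30],[0,0,0],-1]
    - [[0,0,0],[0,0,0],-1]

```text
time_s: 7.15
tcp_pos: [0.481, -0.1667, 0.1184]
eef_rot: [[-0.95, -0.311, -0.007], [-0.311, 0.95, 0.001], [0.007, 0.003, -1.0]]
wrist_force: [-0.9, 0.8, 1.1]
gripper_width: 0.0855
gripper_force: 0.0
```

servo_tool:
  motion:
    - [[2,2,-15],[0,0,0],-1]
    - [[0,0,0],[0,0,0],-1]

```text
time_s: 7.35
tcp_pos: [0.4856, -0.1614, 0.1062]
eef_rot: [[-0.949, -0.316, -0.003], [-0.316, 0.949, 0.001], [0.002, 0.002, -1.0]]
wrist_force: [-0.7, 0.5, -0.6]
gripper_width: 0.0855
gripper_force: 0.0
```

```bash
python3 - <<'E'
from fit import *
s=sense();print(s["qpos"],s["tcp_pos"],np.degrees(np.arctan2(s["eef_rot"][1][1],s["eef_rot"][0][1])))
E
```

```text
[-3.20928135e-01  3.35029038e-01 -4.01639906e-01  8.37101140e-01
  1.01786965e-04 -6.42875982e-01] [ 0.48557515 -0.16138128  0.10622202] 108.44612034360587
```

servo_tool:
  motion:
    - [[-1,0,-20],[0,0,0],-1]
    - [[0,0,-20],[0,0,0],-1]
    - [[0,0,-15],[0,0,0],-1]
    - [[0,0,-6],[0,0,0],-1]
    - [[0,0,0],[0,0,0],1]
    - [[0,0,0],[0,0,0],1]
    - [[0,0,0],[0,0,0],1]
    - [[0,0,0],[0,0,0],1]

```text
time_s: 8.15
tcp_pos: [0.4873, -0.1613, 0.0475]
eef_rot: [[-0.948, -0.319, 0.002], [-0.319, 0.948, -0.001], [-0.002, -0.002, -1.0]]
wrist_force: [-1.1, -1.1, 4.0]
gripper_width: 0.0391
gripper_force: 60.3
```

servo_tool:
  motion:
    - [[0,0,30],[0,0,0],1]
    - [[0,0,40],[0,0,0],1]
    - [[0,0,45],[0,0,0],1]
    - [[-8,50,0],[0,0,-0.07],1]
    - [[-8,50,0],[0,0,-0.07],1]
    - [[-8,50,0],[0,0,-0.07],1]
    - [[-8,50,0],[0,0,-0.07],1]
    - [[-8,50,0],[0,0,-0.07],1]

```text
time_s: 8.95
tcp_pos: [0.4457, 0.0876, 0.1612]
eef_rot: [[-1.0, 0.029, -0.0], [0.029, 1.0, 0.0], [0.0, 0.0, -1.0]]
wrist_force: [1.2, 0.0, -3.3]
gripper_width: 0.0389
gripper_force: 62.4
```

servo_tool:
  motion:
    - [[-8,50,0],[0,0,0],1]
    - [[0,17,0],[0,0,0],1]
    - [[0,0,0],[0,0,0],1]
    - [[0,0,0],[0,0,0],1]

```text
time_s: 9.35
tcp_pos: [0.4383, 0.1523, 0.161]
eef_rot: [[-1.0, 0.025, -0.001], [0.025, 1.0, -0.001], [0.001, -0.001, -1.0]]
wrist_force: [0.8, 0.4, -4.1]
gripper_width: 0.0392
gripper_force: 62.7
```

```bash
python3 - <<'E'
from fit import *
s=sense();print(s["tcp_pos"],np.degrees(np.arctan2(s["eef_rot"][1][1],s["eef_rot"][0][1])),s["gripper_width"])
i,P=snap("side"); print(rect(P,.16,.25,(.3,.6,.05,.25)))
i,P=snap("wrist"); save("w2.png",i); pickle.dump((i,P),open("w2.pkl","wb"))
E
```

```text
[0.43827026 0.15226207 0.1609609 ] 88.58726447500466 0.039217710455139485
(array([0.4323, 0.1486]), array([0.1066, 0.1045]), -45.4, 0.1987, 681)
```

View pics/w2.png

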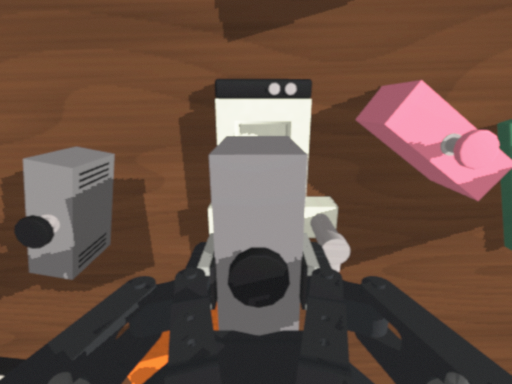

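The magazine hangs level over the dock, its top at (258,250). I measure both in this same view.

```bash
python3 - <<'E'
from fit import *
i,P=pickle.load(open("w2.pkl","rb"))
print("mag top",rect(P,.175,.192,(.3,.55,.05,.25)),"knob",rect(P,.188,.21,(.3,.55,.05,.25)))
m=(P[...,2]>.175)&(P[...,2]<.192)&(abs(P[...,1]-.152)<.03); q=P[m]; print(q[:,0].min(),q[:,0].max(),q[:,1].min(),q[:,1].max())
t=(P[...,2]>.029)&(P[...,2]<.036)&(abs(P[...,1]-.155)<.06)&(P[...,0]<.4)&(P[...,0]>.33)
q=P[t]
for x0 in(.366,.384,.388):
    y=np.sort(q[abs(q[:,0]-x0)<.003,1]); g=np.argmax(np.diff(y)); print(x0,y[0],y[-1],"gap",y[g],y[g+1])
b=q[abs(q[:,1]-.156)<.008]; print("pocket -x edge",b[:,0].max(),b[:,0].min())
E
```

```text
mag top (array([0.4264, 0.1526]), array([0.0921, 0.0665]), -1.2, 0.1828, 17394) knob (array([0.4392, 0.1886]), array([0.0353, 0.0274]), 89.6, 0.2062, 3390)
0.3799927442632937 0.4724267517169327 0.12203757403713891 0.18196934499708972
0.366 0.11561146361949887 0.2016989933555073 gap 0.1627748737493616 0.1636446120704419
0.384 0.11489796406985628 0.20053628083964983 gap 0.13468250936309384 0.18111353081103007
0.388 0.11489796406985628 0.200588970875293 gap 0.13437658768037214 0.18118125251807754
pocket -x edge 0.3780355911552484 0.3565682640393333
```

servo_tool:
  motion:
    - [[1.5,4,-20],[0,0,0],1]
    - [[0,0,-20],[0,0,0],1]
    - [[0,0,-20],[0,0,0],1]
    - [[0,0,-10],[0,0,0],1]
    - [[0,0,0],[0,0,0],1]

```text
time_s: 9.95
tcp_pos: [0.4391, 0.1549, 0.0899]
eef_rot: [[-1.0, 0.028, -0.003], [0.028, 1.0, -0.001], [0.003, -0.001, -1.0]]
wrist_force: [-0.5, 0.4, -3.3]
gripper_width: 0.039
gripper_force: 62.5
```

servo_tool:
  motion:
    - [[0.5,1.5,-5],[0,0,0],1]
    - [[0,0,-5],[0,0,0],1]
    - [[0,0,-4],[0,0,0],1]
    - [[0,0,-4],[0,0,0],1]

```text
time_s: 10.35
tcp_pos: [0.4411, 0.158, 0.0732]
eef_rot: [[-1.0, 0.026, 0.001], [0.026, 1.0, 0.0], [-0.001, 0.0, -1.0]]
wrist_force: [-0.4, -0.2, -3.7]
gripper_width: 0.0393
gripper_force: 62.7
```

servo_tool:
  motion:
    - [[0,0,-4],[0,0,0],1]
    - [[0,0,-4],[0,0,0],1]
    - [[0,0,-3],[0,0,0],1]
    - [[0,0,0],[0,0,0],1]

```text
time_s: 10.75
tcp_pos: [0.4404, 0.1578, 0.0617]
eef_rot: [[-1.0, 0.026, -0.001], [0.026, 1.0, -0.0], [0.001, -0.0, -1.0]]
wrist_force: [1.1, 0.5, -3.3]
gripper_width: 0.039
gripper_force: 62.6
```

servo_tool:
  motion:
    - [[0,0,-3],[0,0,0],1]
    - [[0,0,-2],[0,0,0],1]
    - [[0,0,-1],[0,0,0],1]
    - [[0,0,0],[0,0,0],1]

```text
time_s: 11.15
tcp_pos: [0.4407, 0.1578, 0.056]
eef_rot: [[-1.0, 0.026, -0.0], [0.026, 1.0, -0.0], [0.0, -0.0, -1.0]]
wrist_force: [-0.3, 0.0, -3.2]
gripper_width: 0.0392
gripper_force: 62.7
```

servo_tool:
  motion:
    - [[0,0,-1],[0,0,0],1]
    - [[0,0,0],[0,0,0],1]
    - [[0,0,0],[0,0,0],-0.3]
    - [[0,0,0],[0,0,0],-0.3]
    - [[0,0,0],[0,0,0],-0.3]
    - [[0,0,30],[0,0,0],-0.3]
    - [[0,0,40],[0,0,0],-0.3]
    - [[0,0,40],[0,0,0],-0.3]

```text
time_s: 11.95
tcp_pos: [0.4403, 0.1577, 0.1662]
eef_rot: [[-1.0, 0.026, -0.001], [0.026, 1.0, -0.0], [0.001, -0.0, -1.0]]
wrist_force: [0.8, 0.2, -1.4]
gripper_width: 0.0556
gripper_force: 0.0
```

servo_tool:
  motion:
    - [[30,0,40],[0,0,0],1]
    - [[30,0,0],[0,0,0],1]
    - [[0,0,0],[0,0,0],1]
    - [[0,0,0],[0,0,0],1]

```text
time_s: 12.35
tcp_pos: [0.5008, 0.1577, 0.2048]
eef_rot: [[-1.0, 0.026, -0.001], [0.026, 1.0, -0.0], [0.001, -0.0, -1.0]]
wrist_force: [-0.6, 0.4, 0.4]
gripper_width: 0.0006
gripper_force: 0.0
```

```bash
python3 - <<'E'
from fit import *
s=sense();print(s["tcp_pos"],s["qpos"],s["gripper_width"])
i,P=snap("wrist"); save("w3.png",i); b=(.36,.53,.11,.2)
print("mag top",rect(P,.070,.082,b),"knob",rect(P,.083,.11,(.41,.46,.13,.18)))
print("peg",rect(P,.12,.142,(.4,.65,.12,.3)),"arm",rect(P,.083,.096,(.4,.65,.17,.3)))
for n in ("scene","side"):
  i,P=snap(n); print("mag top",rect(P,.070,.083,b),"knob",rect(P,.084,.11,(.41,.46,.13,.18)),"peg",rect(P,.12,.142,(.5,.65,.12,.3)))
E
```

```text
[0.50076579 0.15774783 0.20483758] [ 3.05106926e-01  2.77793517e-01 -2.05126057e-01  1.08876539e+00
  1.10747082e-04  3.31374301e-01] 0.000645467763723817
mag top (array([0.4383, 0.1581]), array([0.1101, 0.0401]), -1.4, 0.0769, 4707) knob (array([0.438 , 0.1583]), array([0.0267, 0.0267]), 43.8, 0.0848, 762)
peg (array([0.5772, 0.2018]), array([0.0041, 0.001 ]), -69.8, 0.121, 9) arm (array([0.5259, 0.2126]), array([0.1195, 0.0238]), -1.8, 0.09, 1900)
mag top (array([0.4388, 0.1569]), array([0.1168, 0.0414]), -1.9, 0.0787, 308) knob (array([0.4391, 0.157 ]), array([0.0263, 0.0249]), -22.9, 0.0871, 44) peg (array([0.5834, 0.2049]), array([0.0163, 0.0141]), -14.0, 0.1328, 44)
mag top (array([0.4352, 0.156 ]), array([0.1134, 0.0467]), -1.3, 0.0771, 217) knob (array([0.4349, 0.1563]), array([0.0251, 0.0201]), 80.2, 0.0863, 15) peg (array([0.5793, 0.2025]), array([0.0123, 0.0114]), 39.9, 0.1313, 18)
```

View pics/w3.png

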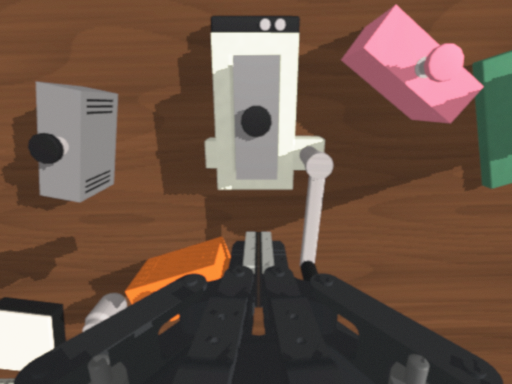

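The magazine is seated (its top at z 0.077 in a level fit, knob at (256,121)), and the lever is still open with its peg at (308,268). Now I go around the peg.

servo_tool:
  motion:
    - [[20,12,-5],[0,0,0],0]
    - [[20,12,-5],[0,0,0],0]
    - [[20,12,-10],[0,0,0],0]
    - [[21,12,-10],[0,0,0],0]
    - [[0,0,0],[0,0,0],0]
    - [[0,0,0],[0,0,0],0]

```text
time_s: 13.1
tcp_pos: [0.5805, 0.2058, 0.1741]
eef_rot: [[-1.0, 0.025, -0.003], [0.025, 1.0, -0.001], [0.003, -0.001, -1.0]]
wrist_force: [-0.1, -0.4, -0.0]
gripper_width: 0.0426
gripper_force: 0.0
```

```bash
python3 - <<'E'
from fit import *
s=sense();print(s["tcp_pos"],s["qpos"],s["gripper_width"])
i,P=snap("wrist"); m=(P[...,2]>.095)&(P[...,2]<.145)&(P[...,0]>.55)&(P[...,0]<.62)&(abs(P[...,1]-.205)<.04); print(m.sum(), P[m].min(0) if m.any() else 0,P[m].max(0) if m.any() else 0)
E
```

```text
[0.58046611 0.20579416 0.17412211] [ 3.40740595e-01  4.48810582e-01 -2.40921057e-02  1.10098929e+00
 -6.61205511e-05  3.65897986e-01] 0.0426472674435557
735 [0.57452174 0.19867184 0.09505081] [0.59036278 0.21456546 0.1370425 ]
```

servo_tool:
  motion:
    - [[2,1,-20],[0,0,0],0]
    - [[0,0,-20],[0,0,0],0]
    - [[0,0,-15],[0,0,0],0]
    - [[0,0,-9],[0,0,0],0]
    - [[0,0,0],[0,0,0],0.4]
    - [[0,0,0],[0,0,0],0.4]
    - [[0,0,0],[0,0,0],0.4]

```text
time_s: 13.85
tcp_pos: [0.5844, 0.2071, 0.1124]
eef_rot: [[-1.0, 0.026, 0.002], [0.026, 1.0, 0.001], [-0.002, 0.001, -1.0]]
wrist_force: [-0.2, -0.2, -0.1]
gripper_width: 0.0256
gripper_force: 0.0
```

```bash
python3 - <<'E'
import numpy as np
from rig import sense
s=sense();print(s["tcp_pos"],s["gripper_width"],s["wrist_force"])
c=np.array([.478,.2145]); p=np.array([.5825,.2065])
for k in range(0,14):
    a=np.radians(-4.4-7*k); print(k,np.round((c+.105*np.array([np.cos(a),np.sin(a)]))*1000,1))
E
```

```text
[0.58444919 0.20708958 0.1124247 ] 0.025622609817515532 [-0.21665813 -0.21028445 -0.12381056]
0 [582.7 206.4]
1 [580.9 193.7]
2 [577.6 181.4]
3 [572.9 169.5]
4 [566.7 158.2]
5 [559.1 147.9]
6 [550.4 138.5]
7 [540.6 130.2]
8 [529.9 123.2]
9 [518.4 117.6]
10 [506.2 113.4]
11 [493.7 110.7]
12 [480.9 109.5]
13 [468.1 110. ]
```

servo_tool:
  motion:
    - [[-3,-13,0],[0,0,-0.13],0.4]
    - [[-4,-12,0],[0,0,-0.13],0.4]
    - [[-5,-12,0],[0,0,-0.13],0.4]
    - [[-6,-11,0],[0,0,-0.13],0.4]
    - [[-8,-10,0],[0,0,-0.12],0.4]
    - [[-9,-9,0],[0,0,-0.12],0.4]

```text
time_s: 14.45
tcp_pos: [0.5506, 0.1399, 0.1126]
eef_rot: [[-0.703, 0.711, 0.004], [0.711, 0.703, 0.001], [-0.002, 0.004, -1.0]]
wrist_force: [1.2, 1.0, 0.6]
gripper_width: 0.0258
gripper_force: 0.7
```

servo_tool:
  motion:
    - [[-10,-8,0],[0,0,-0.12],0.4]
    - [[-11,-7,0],[0,0,-0.12],0.4]
    - [[-11,-6,0],[0,0,-0.12],0.4]
    - [[-12,-4,0],[0,0,-0.12],0.4]
    - [[-13,-3,0],[0,0,-0.12],0.4]
    - [[0,0,0],[0,0,0],0.4]

```text
time_s: 15.05
tcp_pos: [0.4911, 0.1116, 0.1121]
eef_rot: [[-0.184, 0.983, 0.001], [0.983, 0.184, 0.0], [-0.0, 0.001, -1.0]]
wrist_force: [-0.4, -0.3, 0.3]
gripper_width: 0.0256
gripper_force: 0.0
```

servo_tool:
  motion:
    - [[-13,-1,0],[0,0,-0.12],0.4]
    - [[-5,0,0],[0,0,0],0.4]
    - [[0,0,0],[0,0,0],0.4]

```text
time_s: 15.35
tcp_pos: [0.474, 0.1111, 0.1116]
eef_rot: [[-0.069, 0.998, 0.001], [0.998, 0.069, 0.0], [0.0, 0.001, -1.0]]
wrist_force: [0.0, 0.2, 0.4]
gripper_width: 0.0261
gripper_force: 0.0
```

servo_tool:
  motion:
    - [[-2,0,0],[0,0,0],0.4]
    - [[0,0,0],[0,0,0],0.4]

```text
time_s: 15.55
tcp_pos: [0.4725, 0.1111, 0.1114]
eef_rot: [[-0.066, 0.998, 0.001], [0.998, 0.066, 0.0], [0.0, 0.001, -1.0]]
wrist_force: [0.3, -0.4, -0.4]
gripper_width: 0.026
gripper_force: 0.4
```

servo_tool:
  motion:
    - [[-2,0,0],[0,0,0],0.4]
    - [[-1,0,0],[0,0,0],0.4]
    - [[0,0,0],[0,0,0],0.4]

```text
time_s: 15.85
tcp_pos: [0.4698, 0.111, 0.1113]
eef_rot: [[-0.065, 0.998, 0.002], [0.998, 0.065, 0.0], [-0.0, 0.002, -1.0]]
wrist_force: [3.1, -0.2, -0.1]
gripper_width: 0.0258
gripper_force: 1.6
```

servo_tool:
  motion:
    - [[-1,0,0],[0,0,0],0.4]
    - [[0,0,0],[0,0,0],0.4]

```text
time_s: 16.05
tcp_pos: [0.4697, 0.111, 0.1114]
eef_rot: [[-0.065, 0.998, 0.003], [0.998, 0.065, 0.0], [-0.0, 0.003, -1.0]]
wrist_force: [5.9, -0.2, -3.2]
gripper_width: 0.0256
gripper_force: 2.9
```

The lever is at its stop. I back off, lift, and turn toward magazine 1.

servo_tool:
  motion:
    - [[2,0,0],[0,0,0],0.2]
    - [[0,0,0],[0,0,0],0.2]
    - [[0,0,20],[0,0,0],0.2]
    - [[0,0,40],[0,0,0],0.2]
    - [[0,-10,40],[0,0,0.14],-1]
    - [[0,-30,25],[0,0,0.14],-1]
    - [[0,-30,0],[0,0,0.14],-1]
    - [[0,-30,0],[0,0,0.14],-1]

```text
time_s: 16.85
tcp_pos: [0.4696, 0.0102, 0.2371]
eef_rot: [[-0.591, 0.807, 0.001], [0.807, 0.591, 0.0], [-0.0, 0.001, -1.0]]
wrist_force: [0.2, 0.4, 0.4]
gripper_width: 0.0848
gripper_force: 0.0
```

servo_tool:
  motion:
    - [[0,-20,0],[0,0,0.14],-1]
    - [[0,-15,0],[0,0,0.14],-1]
    - [[0,0,0],[0,0,0.14],-1]
    - [[0,0,0],[0,0,0.14],-1]
    - [[0,0,0],[0,0,0.14],-1]
    - [[0,0,0],[0,0,0],-1]

```text
time_s: 17.45
tcp_pos: [0.4688, -0.024, 0.2358]
eef_rot: [[-0.97, 0.244, -0.002], [0.244, 0.97, 0.0], [0.002, -0.0, -1.0]]
wrist_force: [-0.1, 0.2, -0.1]
gripper_width: 0.0855
gripper_force: 0.0
```

```bash
python3 - <<'E'
from fit import *
s=sense();print(s["tcp_pos"],np.degrees(np.arctan2(s["eef_rot"][1][1],s["eef_rot"][0][1])),s["gripper_width"],s["qpos"])
i,P=snap("wrist"); save("w4.png",i)
print("M1",rect(P,.066,.074,(.38,.54,-.1,.03)),rect(P,.08,.11,(.38,.54,-.1,.02)))
print("lever",rect(P,.083,.096,(.46,.5,.1,.23)),"mag",rect(P,.07,.081,(.36,.53,.11,.2)))
print("tray",rect(P,.024,.032,(.35,.6,-.45,-.27)))
for n in("scene","side"):
  i,P=snap(n); print("peg",rect(P,.12,.142,(.42,.65,.07,.3)),"arm",rect(P,.083,.096,(.465,.5,.1,.24)))
E
```

```text
[ 0.4688247  -0.02403308  0.23578634] 75.89563417486619 0.08545089192073287 [-5.13967321e-02  1.68359028e-01 -2.68341490e-01  1.13611559e+00
  2.69217286e-04  1.94770747e-01]
M1 (array([ 0.4567, -0.033 ]), array([0.1101, 0.0401]), -13.0, 0.0689, 2973) (array([ 0.4563, -0.0329]), array([0.0266, 0.0259]), -14.1, 0.09, 553)
lever (array([0.474, 0.164]), array([0.125 , 0.0234]), 85.4, 0.0899, 1809) mag (array([0.4279, 0.1584]), array([0.0895, 0.0418]), -1.2, 0.0767, 3390)
tray (array([ 0.469 , -0.3548]), array([0.1702, 0.1053]), -1.4, 0.0265, 936)
peg (array([0.4745, 0.1065]), array([0.0212, 0.0121]), 34.2, 0.131, 35) arm (array([0.4761, 0.1656]), array([0.1193, 0.0237]), 85.2, 0.0913, 193)
peg (array([0.4716, 0.1085]), array([0.0175, 0.0137]), 69.7, 0.1297, 26) arm (array([0.4734, 0.1635]), array([0.1263, 0.021 ]), 86.1, 0.0905, 103)
```

servo_tool:
  motion:
    - [[-12,-9,-40],[0,0,0.02],-1]
    - [[0,0,-45],[0,0,0],-1]
    - [[0,0,-30],[0,0,0],-1]
    - [[0,0,0],[0,0,0],-1]

```text
time_s: 18.0
tcp_pos: [0.4537, -0.0328, 0.1176]
eef_rot: [[-0.974, 0.225, -0.009], [0.225, 0.974, 0.001], [0.009, -0.001, -1.0]]
wrist_force: [-0.3, 0.4, 0.3]
gripper_width: 0.0856
gripper_force: 0.0
```

servo_tool:
  motion:
    - [[1,0,-25],[0,0,0],-1]
    - [[0,0,-25],[0,0,0],-1]
    - [[0,0,-16],[0,0,0],-1]
    - [[0,0,-4],[0,0,0],-1]
    - [[0,0,0],[0,0,0],1]
    - [[0,0,0],[0,0,0],1]
    - [[0,0,0],[0,0,0],1]
    - [[0,0,0],[0,0,0],1]

```text
time_s: 18.8
tcp_pos: [0.46, -0.0335, 0.0526]
eef_rot: [[-0.975, 0.224, 0.002], [0.224, 0.975, -0.001], [-0.003, -0.001, -1.0]]
wrist_force: [-0.3, -2.0, 5.7]
gripper_width: 0.0395
gripper_force: 59.9
```

servo_tool:
  motion:
    - [[0,0,40],[0,0,0],1]
    - [[0,0,45],[0,0,0],1]
    - [[2,-40,0],[0,0,0.04],1]
    - [[2,-48,0],[0,0,0.04],1]
    - [[2,-48,0],[0,0,0.04],1]
    - [[2,-48,0],[0,0,0.04],1]
    - [[2,-48,0],[0,0,0.04],1]
    - [[2,-48,0],[0,0,0],1]

```text
time_s: 19.6
tcp_pos: [0.4702, -0.3148, 0.1362]
eef_rot: [[-1.0, 0.025, -0.0], [0.025, 1.0, 0.001], [0.0, 0.001, -1.0]]
wrist_force: [1.8, 0.1, -3.4]
gripper_width: 0.0387
gripper_force: 63.2
```

servo_tool:
  motion:
    - [[0,-42,0],[0,0,0],1]
    - [[0,0,0],[0,0,0],1]
    - [[0,0,0],[0,0,0],1]

```text
time_s: 19.9
tcp_pos: [0.4701, -0.3557, 0.1356]
eef_rot: [[-1.0, 0.028, -0.001], [0.028, 1.0, 0.001], [0.001, 0.001, -1.0]]
wrist_force: [-0.5, 0.6, -4.5]
gripper_width: 0.0391
gripper_force: 63.4
```

servo_tool:
  motion:
    - [[1,0,-25],[0,0,0],1]
    - [[0,0,-25],[0,0,0],1]
    - [[0,0,-15],[0,0,0],1]
    - [[0,0,-6],[0,0,0],1]
    - [[0,0,-3],[0,0,0],1]
    - [[0,0,0],[0,0,0],1]
    - [[0,0,0],[0,0,0],1]

```text
time_s: 20.6
tcp_pos: [0.4725, -0.3553, 0.0632]
eef_rot: [[-1.0, 0.025, 0.001], [0.025, 1.0, -0.001], [-0.001, -0.001, -1.0]]
wrist_force: [1.4, -0.4, -3.7]
gripper_width: 0.0388
gripper_force: 63.5
```

servo_tool:
  motion:
    - [[0,0,-3],[0,0,0],1]
    - [[0,0,-2],[0,0,0],1]
    - [[0,0,0],[0,0,0],1]
    - [[0,0,0],[0,0,0],1]

```text
time_s: 21.0
tcp_pos: [0.4717, -0.3551, 0.0571]
eef_rot: [[-1.0, 0.026, -0.0], [0.026, 1.0, 0.0], [0.0, 0.0, -1.0]]
wrist_force: [-0.4, -0.2, -4.3]
gripper_width: 0.039
gripper_force: 63.5
```

servo_tool:
  motion:
    - [[0,0,-1],[0,0,0],1]
    - [[0,0,0],[0,0,0],1]
    - [[0,0,0],[0,0,0],-0.3]
    - [[0,0,0],[0,0,0],-0.3]
    - [[0,0,0],[0,0,0],-0.3]
    - [[0,0,25],[0,0,0],-0.3]
    - [[0,0,40],[0,0,0],-0.3]
    - [[0,0,45],[0,0,0],-0.3]

```text
time_s: 21.8
tcp_pos: [0.471, -0.3544, 0.1662]
eef_rot: [[-1.0, 0.026, -0.002], [0.026, 1.0, 0.002], [0.002, 0.002, -1.0]]
wrist_force: [0.9, -1.0, -0.3]
gripper_width: 0.0556
gripper_force: 0.0
```

servo_tool:
  motion:
    - [[10,45,45],[0,0,0],-0.3]
    - [[10,45,0],[0,0,0],-0.3]
    - [[10,45,0],[0,0,0],-0.3]
    - [[0,0,0],[0,0,0],-0.3]
    - [[0,0,0],[0,0,0],-0.3]

```text
time_s: 22.3
tcp_pos: [0.4999, -0.2294, 0.2014]
eef_rot: [[-1.0, 0.023, 0.0], [0.023, 1.0, -0.001], [-0.0, -0.001, -1.0]]
wrist_force: [0.4, 0.1, -0.3]
gripper_width: 0.0556
gripper_force: 0.0
```

```bash
python3 - <<'E'
from fit import *
i,P=snap("wrist"); t=(.35,.6,-.45,-.27)
print("M1",rect(P,.068,.08,t),"tray",rect(P,.024,.032,t))
b=(.36,.53,.11,.2)
I=[]
for n in("scene","side"):
  i,P=snap(n); I.append(i); print("M1",rect(P,.068,.08,t),"peg",rect(P,.12,.142,(.42,.65,.07,.3)),"mag",rect(P,.07,.082,b),"knob",rect(P,.084,.11,(.41,.46,.13,.18)))
save("end.png",cv2.resize(np.hstack([I[0][130:290,100:400],I[1][140:320,150:450][:160]]),(800,213)))
E
```

```text
M1 (array([ 0.4686, -0.3554]), array([0.11  , 0.0416]), -1.6, 0.0729, 4324) tray (array([ 0.4688, -0.3556]), array([0.1687, 0.1053]), -1.3, 0.0267, 1857)
M1 (array([ 0.469 , -0.3561]), array([0.1146, 0.048 ]), -1.0, 0.0746, 231) peg (array([0.4753, 0.1071]), array([0.0183, 0.0122]), 30.3, 0.1338, 34) mag (array([0.418 , 0.1575]), array([0.0771, 0.0397]), -1.8, 0.0785, 154) knob (array([0.4398, 0.1561]), array([0.0296, 0.0244]), 40.6, 0.0871, 44)
M1 (array([ 0.4664, -0.3567]), array([0.1142, 0.0426]), -1.1, 0.0731, 315) peg (array([0.4719, 0.107 ]), array([0.0156, 0.0142]), 43.6, 0.1294, 25) mag (array([0.4277, 0.157 ]), array([0.1018, 0.0463]), 1.2, 0.0767, 179) knob (array([0.4319, 0.153 ]), array([0.0247, 0.0209]), 42.9, 0.0865, 22)
```

View pics/end.png

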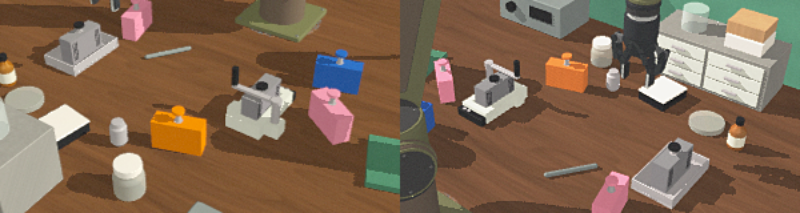

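The end view shows the jammed magazine upright in the tray (at (85,42) left, (680,160) right) and the dock holding the good one with its lever shut (at (265,95)). The gripper is clear.

```bash
python3 -c "
from rig import finish_job; print(finish_job())"
```

```text
the job is handed in; nothing more can be done
None
```

I handed the job in: the good magazine is seated in the dock with its plunger home and the lever shut at its stop, and the jammed one stands upright in the steel tray. It took about 22 s of the 72 s allowed; the hand-in call gave no verdict.

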